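# Slide a lamp strap out of its jig and fit it on the lamp base

## Robot

A 6-joint arm with a two-finger parallel gripper is mounted at the origin on the work surface. World frame = base frame: x ahead of the robot, y to its left, z up, the work surface at z = 0. Lengths are in mm, angles in degrees, forces in N, time in s.
With the tool pointing down it reaches from about 350 to 850 mm from the base axis. Payload 8.1 kg.
Tool frame: the origin (TCP) lies between the finger pads; the fingertips stand 22 mm ahead of it and the grasp point (between the pads) lies 3 mm ahead of it; z points along the fingers, y is the line along which they close (so a half turn about z gives the same grasp; the last joint's range is limited). The gripper opens to 85 mm and grips with 20 to 120 N. Pads are 22 mm wide; open, the fingers measure 114 mm over their backs; the gripper's body (76 mm by 85 mm) begins 54 mm behind the grasp point. The pads swing forward as they close: fully open they stand 13 mm farther back than shut.
Start: joints at [-4.893, 7.471, 85.268, -0, 87.261, -4.893], TCP at [600.004, 0.022, 227.592] pointing down, gripper open.
Joint ranges: [-169.43, 169.43], [-51.17, 129.36], [1.28, 143.12], [-76.62, 256.62], [0, 156.53], [-152.29, 152.29]. Speed limits (degrees/s): [136.94, 136.94, 159.86, 180, 180, 180].

## Interface

Orientations are given as [roll, pitch, yaw] about the fixed x, y, z axes, in that order (R = Rz(yaw) Ry(pitch) Rx(roll)).
In Python, from bench import sense, snapshot, calibration, hand_in gives the robot as it stands.
- The arm moves only by the shell command python3 -m crank 'ROWS' [FORCE]. ROWS is JSON, a list of rows, each a list of 5 numbers: the shift along the tool's x, y, z in cm, then the turn about the tool's z in rad, then the finger opening in cm, from 0 to 8.54. A call has 1 to 20 rows; each row is the pose to reach, as a shift and turn from the pose commanded when the call began, along the tool's axes at that moment; what a row does not reach only later rows make up. A row lasts 1/10 s, in which the tool goes at most 50 mm and 8.59 degrees, less where a joint would pass 70% of its speed; a pose out of reach is approached as far as the arm can. A call with a gripper value outside its range is refused whole. The fingers move at their own pace and stop on an object; FORCE is the grip in N (left out, the last holds). Time passes only in rows, so rows that repeat a pose let the fingers close. It gives the time, the measured TCP pose, the force, the opening and the grip force at its end, in the units of the state.
- sense(): the state, without advancing time (a new reading comes with each control period).
- snapshot(name): name is "scene" or "side" or "wrist"; returns (picture, depth): 480x640x3 uint8, red, green, blue; 480x640 float32, mm along the optical axis (not along the pixel's ray), 0 where there is no reading.
- calibration(name): a dict with "fovy" (degrees; the focal length in pixels is half the picture's height over the tangent of half this angle, whatever the lens; pixels are square), "cx", "cy" (the principal point, pixels), "rvec" (rotation vector, rad) and "tvec" (3), from world to camera coordinates, as OpenCV has them; the wrist camera has in their place "tool_from_camera" (4x4, takes a point from camera to tool coordinates, whose origin is the TCP and whose axes are the flange's). Camera axes: x right, y down, z forward; pixel columns grow to the right and rows downward; lengths in mm; the calibration is good to about 2 mm. A picture is of the moment at which its call begins: read the wrist's pose just before it. calibration takes no time and is no camera call.
- hand_in(): hands the job in; it is judged then, once.
The state is a dict: "time": time; "joint_pos": joint angles; "qd": joint speeds; "joint_efforts": joint torques, N m; "tool_pos": TCP position; "tcp_rot": TCP orientation; "ft_force": force on the tool from outside, world axes, zero at the start; "wrist_torque": the same for the moment, N m; "finger_gap": finger opening in mm; "grip_force": force on a finger pad.
Only numpy, scipy, OpenCV 4.12 (cv2) and the standard library are available. Lean on these libraries where they do the work, as an engineer would, in place of code of your own. Each camera call takes 0.05 s, during which the arm holds its last target. There are 200 camera calls.

## Task

The flat aluminium strap lies flush in the pocket of the wooden jig, where fingers cannot get hold of it. Press lightly on it with closed fingertips and slide it out through the pocket's open end until about 35 mm sticks out over the jig's edge; then grip it by the sides of that end, lift it away and set it gently on the lamp base with its middle hole over the stud, lying flat, and let go. Press on the strap, jig and lamp base with no more than about 15 N, do not let the strap fall, and leave the other things where they are.

Things in the scene. Friction and masses are not known exactly. Their poses are not given: they have to be found in the camera images.
- strap: flat plain aluminium strap, 130 mm long (its x), 40 wide (y), 4 thick, 40 to 75 g, with a 12 mm round hole through its middle (two dark dots 50 mm either side are only marks). Origin: centre of its underside, on the hole's axis; z up. Friction on the waxed wood 0.25 to 0.35. It starts flush in the jig's pocket, its x along the jig's, its front end 1 to 7 mm inside the open end
- jig: waxed hardwood block fixed to the bench, 180 mm long (its x), 100 wide (y), 50 high; origin at the centre of its underside, z up. Along the middle of its top runs a pocket 43 mm wide and 4 deep (the strap lies flush in it), open at the block's -x end and 138 mm long from there. The -x end faces roughly towards the robot, with free air in front of it down to the bench
- jig_edge (a point): middle of the pocket floor's edge at the jig's open (-x) end, 46 mm above the bench; axes as the jig's
- pin (a point): brass spring pin in the pocket's +y wall, 40 mm from the open end; it presses sideways on the strap's edge with about 2.5 N, so the strap drags by about 1.5 N by itself and more when pressed down; under too light a press the fingers slip on it
- lamp_base: white ceramic lamp base fixed to the bench: round foot 130 mm across and 10 mm high, a waisted boss 56 mm across on top of it, flat on top at 45 mm above the bench, and a brass stud in its centre, 7 mm thick, standing 18 mm up from the boss (its tip tapered). Origin: centre of the underside, z up along the stud
- boss_top (a point): centre of the boss's flat top, at the foot of the stud, 45 mm above the bench; the strap rests here with its underside when fitted
- spool: bystander: reel of solder wire, 52 mm across, 44 mm high; origin at the underside
- bird_a: bystander: small shell penguin figure, 80 mm high, origin at the underside
- bird_b: bystander: a second such penguin figure, farther back
- pliers: bystander: small red-handled pliers lying flat, 140 mm long, 12 mm high, origin at the pivot
- tub: bystander: clear plastic tub, 90 mm across, 75 mm high, origin at the underside
- collar: bystander: flat steel ring 56 mm across, 8 mm thick, origin at the underside
- driver: bystander: screwdriver lying on the bench
- offcut: bystander: dark wooden offcut 70 x 30 x 20 mm, origin at the underside
Not all that is in view belongs to the job. Of the things shaped like the strap, the aluminium one is meant.

How it is judged (in metres and radians):
On the way:
1. the strap, still lying flat in the pocket, has been slid out until 25 to 55 mm of it stick out over the jig's open end (x of strap in the frame of jig_edge between 0.01 and 0.04 m and z of strap in the frame of jig_edge between -0.0025 and 0.0025 m and angle between strap's own z axis and vertical below 0.04 rad), for 0.2 s.
At the end, for the whole second after the job is handed in: the strap lies flat (within 0.05 rad) and at rest on the lamp base's boss with the stud through its middle hole: the hole's centre at the underside within 4 mm of the stud's axis and 5 mm of the boss top's centre (horizontal distance between strap and boss_top below 0.004 m and distance between strap and boss_top below 0.005 m and angle between strap's own z axis and vertical below 0.05 rad and linear speed of strap below 0.02 m/s); the robot touches nothing.
It fails at once if the strap is pressed into the jig with more than 20 N beyond the 5 N that the spring pin makes by itself (contact force between strap and jig above 25 N).
It fails at once if the strap is pressed on the lamp base with more than 20 N (contact force between strap and lamp_base above 20 N).
It fails at once if the robot presses on the jig or the lamp base with more than 20 N (contact force between any of the arm, the fingers and jig above 20 N or contact force between any of the arm, the fingers and lamp_base above 20 N).
It fails at once if the strap falls down beside the jig or the lamp base (height (world z) of strap below 0.025 m).
It fails at once if a bystander is shifted by more than 15 mm (distance of any of spool, bird_a, bird_b, pliers, tub, collar, driver, offcut from where it was at the start of the episode above 0.015 m).
It also fails if it takes over 72 s, if anything falls off the work surface, if the arm or the gripper's body presses on something with over 40 N, if the wrist force passes 120 N, or if a joint passes its speed limit or range.

## Working session

There is one attempt and no reset: what is moved stays moved. The work goes in short steps, Python scripts to look and compute and a shell command to move; the robot and the scene stay as the last step left them, time stands still between calls to the robot, and variables do not carry over. Pictures are saved under pics/ and viewed, at most 12 in all, crops included, and the job is handed in when it is done.

```bash
mkdir -p pics; ls; cat > h.py <<'E'
import numpy as np, cv2
from scipy.spatial.transform import Rotation as R
from bench import sense, snapshot, calibration
def cam(name, s=None):
    c=calibration(name); f=240/np.tan(np.radians(c['fovy'])/2)
    K=np.array([[f,0,c['cx']],[0,f,c['cy']],[0,0,1]])
    if name=='wrist':
        T=np.eye(4);T[:3,:3]=R.from_euler('xyz',s['tcp_rot'],degrees=True).as_matrix();T[:3,3]=s['tool_pos']
        W=T@np.array(c['tool_from_camera'])
    else:
        M=np.eye(4);M[:3,:3]=cv2.Rodrigues(np.array(c['rvec'],float))[0];M[:3,3]=np.ravel(c['tvec']);W=np.linalg.inv(M)
    return K,W
def onplane(K,W,uv,z):
    uv=np.atleast_2d(np.array(uv,float))
    d=np.c_[uv,np.ones(len(uv))]@np.linalg.inv(K).T@W[:3,:3].T
    o=W[:3,3]; return o+d*((z-o[2])/d[:,2])[:,None]
def cloud(K,W,D):
    v,u=np.mgrid[:480,:640]; p=np.stack([u*D,v*D,D],-1)@np.linalg.inv(K).T
    return p@W[:3,:3].T+W[:3,3]
def take(name,fn):
    s=sense(); im,D=snapshot(name); K,W=cam(name,s)
    cv2.imwrite('pics/'+fn+'.png',im[:,:,::-1]); np.savez('pics/'+fn+'.npz',im=im,D=D,K=K,W=W)
    return im,D,K,W
E
python3 - <<'E'
from h import *
print(sense())
for n in('scene','side','wrist'):
    im,D,K,W=take(n,n+'0'); print(n,W.round(2).tolist(),K[0,0])
E
```

```text
pics
{'time': 0.0, 'joint_pos': array([-4.89294882e+00,  7.51560989e+00,  8.53306912e+01,  2.16352386e-03,
        8.72609289e+01, -4.89416981e+00]), 'qd': array([0.04542413, 0.04034169, 0.00545716, 0.0372083 , 0.02486112,
       0.02712461]), 'joint_efforts': array([-1.90700346e-03, -5.69404185e+01, -5.00557995e+01, -2.19391650e-04,
        1.44415747e-02,  7.24149572e-05]), 'tool_pos': array([5.99437458e+02, 8.56089611e-02, 2.26525672e+02]), 'tcp_rot': array([-1.79893345e+02, -1.13013542e-02,  9.00011051e+01]), 'ft_force': array([ 0.38043567, -0.08120032,  0.22200047]), 'wrist_torque': array([-0.02811766, -0.01182561, -0.00814821]), 'grip_force': 0.0, 'finger_gap': 85.2181241841578}
scene [[-0.68, 0.64, -0.36, 1089.86], [0.73, 0.59, -0.34, 484.38], [-0.0, -0.49, -0.87, 1286.98], [0.0, 0.0, 0.0, 1.0]] 558.1240338635362
side [[0.81, -0.41, 0.42, 10.62], [-0.59, -0.58, 0.57, -768.84], [0.01, -0.7, -0.71, 1054.91], [0.0, 0.0, 0.0, 1.0]] 610.5353285701144
wrist [[1.0, 0.0, -0.0, 599.4], [-0.0, -0.95, -0.31, 78.28], [-0.0, 0.31, -0.95, 372.58], [0.0, 0.0, 0.0, 1.0]] 427.98980180830216
```

View pics/scene0.png

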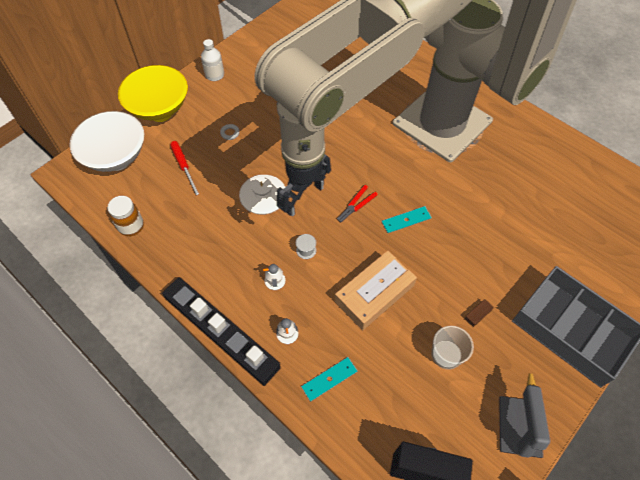

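View pics/wrist0.png

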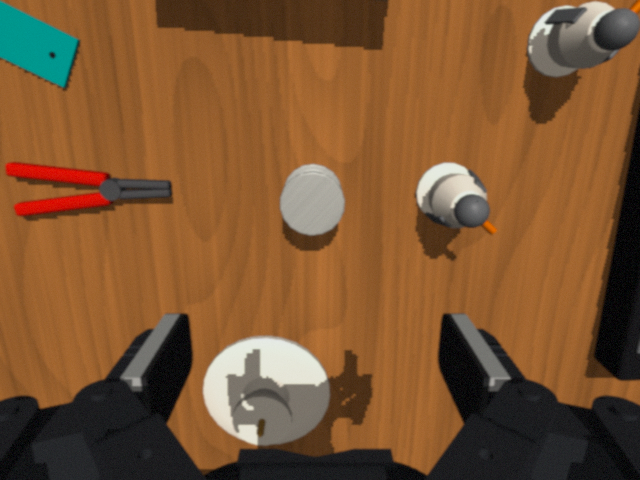

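The scene picture shows the strap in the jig at about (380,282), the lamp base at about (263,195), the spool at (306,245) and the penguins at (275,276) and (287,330). Two teal straps are distractors. The wrist picture shows the lamp base at (266,390), with its stud near (262,425).

```bash
python3 - <<'E'
from h import *
z=np.load('pics/scene0.npz');im,D,K,W=[z[k] for k in('im','D','K','W')]
print('strap approx',onplane(K,W,[(359,295),(404,265),(381,281)],50).round(0).tolist())
hsv=cv2.cvtColor(im,cv2.COLOR_RGB2HSV)
m=((hsv[...,1]<50)&(hsv[...,2]>120)).astype(np.uint8); r=np.zeros_like(m); r[245:320,335:420]=1
c=max(cv2.findContours(m*r,0,1)[0],key=cv2.contourArea); rect=cv2.minAreaRect(c)
P=onplane(K,W,cv2.boxPoints(rect),50); print('strap box',P.round(1).tolist(),P.mean(0).round(1), cv2.contourArea(c))
P=onplane(K,W,c[:,0,:],50)[:,:2].astype(np.float32);print('world rect',cv2.minAreaRect(P))
p=cloud(K,W,D)
for n,a in dict(jig=(330,250,420,330)).items():
    q=p[a[1]:a[3],a[0]:a[2]].reshape(-1,3);q=q[(abs(q[:,2]-50)<6)];print(n,cv2.minAreaRect(q[:,:2].astype(np.float32)))
for n in('spool',(306,242)),('birda',(275,272)),('birdb',(287,327)),('pliers',(350,210)),('tub',(452,335)),('base',(263,195)):
    print(n[0],p[n[1][1],n[1][0]].round(0))
# wrist base foot
z=np.load('pics/wrist0.npz');im,D,K,W=[z[k] for k in('im','D','K','W')]
p=cloud(K,W,D); q=p[330:450,195:340].reshape(-1,3)
f=q[abs(q[:,2]-10)<3];print('foot',cv2.minEnclosingCircle(f[:,:2].astype(np.float32)))
b=q[abs(q[:,2]-45)<3];print('boss',cv2.minEnclosingCircle(b[:,:2].astype(np.float32)))
b=q[(q[:,2]>52)&(q[:,2]<70)];print('stud',len(b),b.mean(0) if len(b) else 0)
E
```

```text
strap approx [[618.0, 196.0, 50.0], [481.0, 226.0, 50.0], [553.0, 212.0, 50.0]]
strap box [[612.6, 184.0, 50.0], [480.6, 197.3, 50.0], [490.3, 238.3, 50.0], [620.4, 224.0, 50.0]] [550.9 210.9  50. ] 762.0
world rect ((550.6848754882812, 210.8356170654297), (40.95962905883789, 129.1685791015625), 84.17676544189453)
jig ((569.0503540039062, 210.6006317138672), (102.84425354003906, 182.99630737304688), 84.3155746459961)
spool [596.   2.  47.]
birda [717.  13.  71.]
birdb [799. 132.  72.]
pliers [429.   7.  10.]
tub [542. 419.  36.]
base [ 564. -187.   36.]
foot ((547.8920288085938, -209.46957397460938), 64.15554809570312)
boss ((548.3895874023438, -210.2695770263672), 28.585445404052734)
stud 80 [ 548.39935901 -208.97072864   58.41653098]
```

```bash
python3 -m crank '[[5,-0.6,0,0.15,0],[9,-1.2,0,0.3,0],[13,-1.8,0,0.45,0],[17,-2.4,0,0.6,0],[20.8,-2.4,0,0.75,0],[20.8,-2.4,0,0.9,0],[20.8,-2.4,0,1.05,0],[20.8,-2.4,0,1.2,0],[20.8,-2.4,0,1.35,0],[20.8,-2.4,0,1.5,0],[20.8,-2.4,0,1.6,0],[20.8,-2.4,0,1.672,0],[20.8,-2.4,0,1.672,0],[20.8,-2.4,0,1.672,0],[20.8,-2.4,0,1.672,0]]'
python3 - <<'E'
from h import *
take('wrist','wrist1'); s=sense(); print(s['ft_force'],s['time'])
E
```

```text
time: 1.65
tool_pos: [575.9, 208.0, 227.4]
tcp_rot: [180.0, 0.0, -5.7]
ft_force: [0.1, 0.3, 0.2]
finger_gap: 0.3
grip_force: 0.0
[-0.06809545  0.22856593  0.16480917] 1.7
```

View pics/wrist1.png

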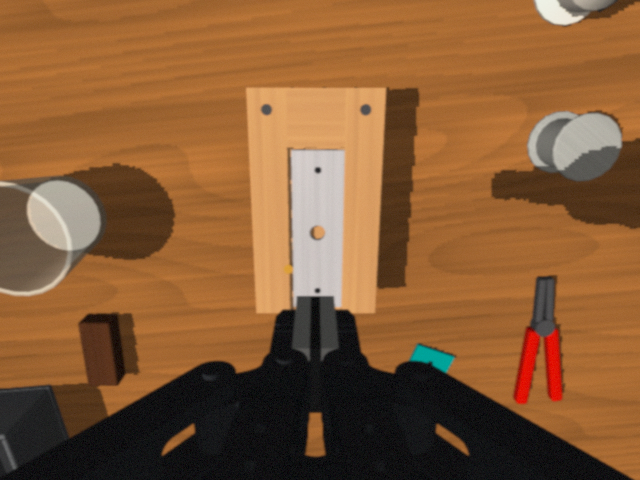

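The wrist view shows the strap's hole at (317,233), its rear end at row 150 and its marks at (318,170) and (317,291). The jig's open edge is near row 312, beside the fingertips.

```bash
python3 - <<'E'
from h import *
z=np.load('pics/wrist1.npz');im,D,K,W=[z[k] for k in('im','D','K','W')]
P=onplane(K,W,[(317.5,233),(318,170),(317.5,291)],50);print(P.round(1).tolist())
d=P[1]-P[2];print('yaw',np.degrees(np.arctan2(d[1],d[0])),np.linalg.norm(d))
J=onplane(K,W,[(255.5,313),(376,313),(246.5,88),(386.5,88)],50);print('jig corners',J.round(1).tolist())
d=J[2]+J[3]-J[0]-J[1];print('jig yaw',np.degrees(np.arctan2(d[1],d[0])), J.mean(0), 'edge mid',(J[0]+J[1])/2)
E
```

```text
[[550.8, 208.1, 50.0], [600.6, 202.8, 50.0], [500.5, 213.0, 50.0]]
yaw -5.83917647540839 100.56740766784976
jig corners [[485.5, 267.1, 50.0], [475.3, 165.9, 50.0], [664.2, 247.9, 50.0], [654.2, 148.4, 50.0]]
jig yaw -5.866496405916203 [569.78128318 207.3297008   50.        ] edge mid [480.40337222 216.51319092  50.        ]
```

```bash
python3 -m crank '[[0,0.1,3,0,0],[0,0.24,6,0,0],[0,0.24,9,0,0],[0,0.24,11.5,0,0],[0,0.24,13.5,0,0],[0,0.24,14.5,0,0],[0,0.24,15,0,0],[0,0.24,15.1,0,0],[0,0.24,15.1,0,0],[0,0.24,15.1,0,0]]' 20
python3 -m crank '[[0,0,0.05,0,0],[0,0,0.1,0,0],[0,0,0.15,0,0],[0,0,0.2,0,0],[0,0,0.2,0,0],[0,0,0.2,0,0]]'
```

```text
time: 2.7
tool_pos: [576.7, 205.9, 78.0]
tcp_rot: [-180.0, -0.1, -5.8]
ft_force: [-0.2, 0.2, 0.3]
finger_gap: -0.2
grip_force: 0.0
time: 3.3
tool_pos: [575.7, 205.6, 74.5]
tcp_rot: [180.0, 0.0, -5.8]
ft_force: [0.1, 0.1, 0.1]
finger_gap: -0.2
grip_force: 0.0
```

```bash
python3 -m crank '[[0,0,0.05,0,0],[0,0,0.1,0,0],[0,0,0.15,0,0],[0,0,0.15,0,0],[0,0,0.15,0,0]]'
python3 -m crank '[[0,0,0.03,0,0],[0,0,0.06,0,0],[0,0,0.06,0,0],[0,0,0.06,0,0]]'
```

```text
time: 3.8
tool_pos: [575.8, 205.6, 73.1]
tcp_rot: [180.0, 0.0, -5.8]
ft_force: [-0.0, -0.7, -0.1]
finger_gap: -0.1
grip_force: 0.0
time: 4.2
tool_pos: [575.8, 205.6, 72.5]
tcp_rot: [-180.0, -0.0, -5.8]
ft_force: [0.1, -0.4, 0.2]
finger_gap: 0.2
grip_force: 0.0
```

```bash
python3 -m crank '[[0,0,0.03,0,0],[0,0,0.03,0,0],[0,0,0.03,0,0]]'
python3 -m crank '[[0,0,0.03,0,0],[0,0,0.03,0,0],[0,0,0.03,0,0]]'
```

```text
time: 4.5
tool_pos: [575.7, 205.6, 72.2]
tcp_rot: [180.0, 0.0, -5.8]
ft_force: [0.3, 0.1, -0.2]
finger_gap: 0.4
grip_force: 0.0
time: 4.8
tool_pos: [575.7, 205.6, 71.9]
tcp_rot: [180.0, 0.0, -5.8]
ft_force: [0.2, -0.8, -0.0]
finger_gap: -0.2
grip_force: 0.0
```

```bash
python3 -m crank '[[0,0,0.02,0,0],[0,0,0.02,0,0],[0,0,0.02,0,0]]'
python3 -m crank '[[0,0,0.02,0,0],[0,0,0.02,0,0],[0,0,0.02,0,0]]'
python3 -m crank '[[0,0,0.02,0,0],[0,0,0.02,0,0],[0,0,0.02,0,0]]'
```

```text
time: 5.1
tool_pos: [575.8, 205.6, 71.7]
tcp_rot: [180.0, 0.0, -5.8]
ft_force: [-0.5, -0.1, -0.6]
finger_gap: -0.1
grip_force: 0.0
time: 5.4
tool_pos: [575.8, 205.6, 71.5]
tcp_rot: [180.0, -0.0, -5.8]
ft_force: [-0.0, -0.2, 0.1]
finger_gap: -0.1
grip_force: 0.0
time: 5.7
tool_pos: [575.8, 205.6, 71.3]
tcp_rot: [180.0, 0.0, -5.8]
ft_force: [0.3, 0.2, -0.9]
finger_gap: -0.2
grip_force: 0.0
```

```bash
python3 -m crank '[[0,0,0.03,0,0],[0,0,0.03,0,0],[0,0,0.03,0,0]]'
python3 -m crank '[[0,0,0.02,0,0],[0,0,0.02,0,0],[0,0,0.02,0,0]]'
```

```text
time: 6.0
tool_pos: [575.7, 205.6, 70.9]
tcp_rot: [180.0, 0.0, -5.8]
ft_force: [-0.7, -0.1, 0.6]
finger_gap: -0.3
grip_force: 0.0
time: 6.3
tool_pos: [575.8, 205.6, 70.8]
tcp_rot: [180.0, 0.0, -5.8]
ft_force: [-0.5, -0.2, 0.2]
finger_gap: -0.1
grip_force: 0.0
```

```bash
python3 -m crank '[[0,0,0.02,0,0],[0,0,0.02,0,0],[0,0,0.02,0,0]]'

```

```text
time: 6.6
tool_pos: [575.7, 205.6, 70.5]
tcp_rot: [180.0, 0.0, -5.8]
ft_force: [-0.2, 0.6, -0.6]
finger_gap: -0.1
grip_force: 0.0
```

```bash
for i in 1; do :; done; python3 -m crank '[[0,0,0.02,0,0],[0,0,0.02,0,0]]'
python3 -m crank '[[0,0,0.02,0,0],[0,0,0.02,0,0]]'
```

```text
time: 6.8
tool_pos: [575.7, 205.7, 70.4]
tcp_rot: [-180.0, 0.0, -5.8]
ft_force: [0.3, 0.2, -0.2]
finger_gap: -0.0
grip_force: 0.0
time: 7.0
tool_pos: [575.7, 205.6, 70.2]
tcp_rot: [180.0, 0.0, -5.8]
ft_force: [-0.4, -0.8, -1.3]
finger_gap: -0.0
grip_force: 0.0
```

```bash
python3 -m crank '[[0,0,0.02,0,0],[0,0,0.02,0,0]]'; python3 -m crank '[[0,0,0.02,0,0],[0,0,0.02,0,0]]'
```

```text
time: 7.2
tool_pos: [575.7, 205.6, 69.9]
tcp_rot: [180.0, 0.0, -5.8]
ft_force: [0.5, 0.6, -0.6]
finger_gap: -0.2
grip_force: 0.0
time: 7.4
tool_pos: [575.7, 205.6, 69.8]
tcp_rot: [-180.0, 0.0, -5.8]
ft_force: [-0.0, -0.1, -0.4]
finger_gap: 0.3
grip_force: 0.0
```

```bash
python3 -m crank '[[0,0,0.02,0,0],[0,0,0.02,0,0]]'; python3 -m crank '[[0,0,0.02,0,0],[0,0,0.02,0,0]]'
python3 - <<'E'
from h import *
im,D,K,W=take('side','side1')
M=np.linalg.inv(W);q=K@(M@np.array([576,205.6,50,1]))[:3];q=q[:2]/q[2];print(q)
u,v=q.astype(int);c=im[max(v-75,0):v+75,max(u-100,0):u+100,::-1];cv2.imwrite('pics/side1c.png',cv2.resize(c,None,fx=4,fy=4))
s=sense();print(s['ft_force'])
E
```

```text
time: 7.6
tool_pos: [575.7, 205.6, 69.5]
tcp_rot: [180.0, 0.0, -5.8]
ft_force: [0.4, 0.4, -0.6]
finger_gap: 0.2
grip_force: 0.0
time: 7.8
tool_pos: [575.7, 205.6, 69.4]
tcp_rot: [180.0, 0.0, -5.8]
ft_force: [0.2, -0.4, -0.6]
finger_gap: -0.2
grip_force: 0.0
[279.74833772 203.03227703]
[-0.28303401 -0.15346425 -0.18187081]
```

View pics/side1c.png

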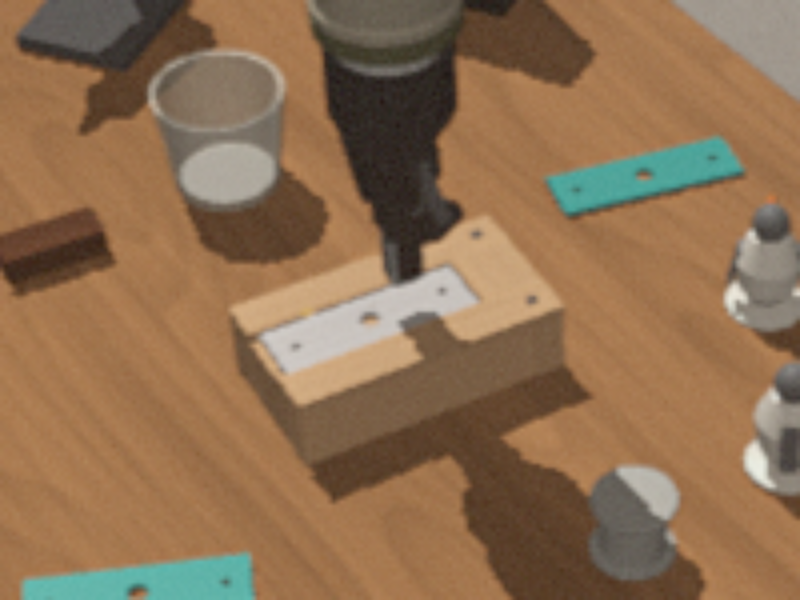

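The side view shows the fingertips, near (402,280) in the crop, still a few mm above the strap: their shadow is detached. I'll keep lowering in small steps and stop on contact.

```bash
cat > chk.py <<'E'
import sys
from bench import sense
s=sense(); f=s['ft_force'][2]; print(s['tool_pos'].round(1),s['ft_force'].round(1)); sys.exit(f>float(sys.argv[1]))
E
python3 -m crank '[[0,0,0.03,0,0],[0,0,0.03,0,0]]' >/dev/null && python3 chk.py 2.5 &&
python3 -m crank '[[0,0,0.03,0,0],[0,0,0.03,0,0]]' >/dev/null && python3 chk.py 2.5 &&
python3 -m crank '[[0,0,0.03,0,0],[0,0,0.03,0,0]]' >/dev/null && python3 chk.py 2.5 &&
python3 -m crank '[[0,0,0.03,0,0],[0,0,0.03,0,0]]' >/dev/null && python3 chk.py 2.5 &&
python3 -m crank '[[0,0,0.03,0,0],[0,0,0.03,0,0]]' >/dev/null && python3 chk.py 2.5 &&
python3 -m crank '[[0,0,0.03,0,0],[0,0,0.03,0,0]]' >/dev/null && python3 chk.py 2.5 &&
python3 -m crank '[[0,0,0.03,0,0],[0,0,0.03,0,0]]' >/dev/null && python3 chk.py 2.5 &&
python3 -m crank '[[0,0,0.03,0,0],[0,0,0.03,0,0]]' >/dev/null && python3 chk.py 2.5 &&
python3 -m crank '[[0,0,0.03,0,0],[0,0,0.03,0,0]]' >/dev/null && python3 chk.py 2.5 &&
python3 -m crank '[[0,0,0.03,0,0],[0,0,0.03,0,0]]' >/dev/null && python3 chk.py 2.5
```

```text
[575.7 205.6  69. ] [ 0.6 -0.   0.1]False
```

```bash
sed -i 's/sys.exit(f>float(sys.argv\[1\]))/sys.exit(int(f>float(sys.argv[1])))/' chk.py
python3 -m crank '[[0,0,0.03,0,0],[0,0,0.03,0,0]]' >/dev/null && python3 chk.py 2.5 &&
python3 -m crank '[[0,0,0.03,0,0],[0,0,0.03,0,0]]' >/dev/null && python3 chk.py 2.5 &&
python3 -m crank '[[0,0,0.03,0,0],[0,0,0.03,0,0]]' >/dev/null && python3 chk.py 2.5 &&
python3 -m crank '[[0,0,0.03,0,0],[0,0,0.03,0,0]]' >/dev/null && python3 chk.py 2.5 &&
python3 -m crank '[[0,0,0.03,0,0],[0,0,0.03,0,0]]' >/dev/null && python3 chk.py 2.5 &&
python3 -m crank '[[0,0,0.03,0,0],[0,0,0.03,0,0]]' >/dev/null && python3 chk.py 2.5 &&
python3 -m crank '[[0,0,0.03,0,0],[0,0,0.03,0,0]]' >/dev/null && python3 chk.py 2.5 &&
python3 -m crank '[[0,0,0.03,0,0],[0,0,0.03,0,0]]' >/dev/null && python3 chk.py 2.5 &&
python3 -m crank '[[0,0,0.03,0,0],[0,0,0.03,0,0]]' >/dev/null && python3 chk.py 2.5 &&
python3 -m crank '[[0,0,0.03,0,0],[0,0,0.03,0,0]]' >/dev/null && python3 chk.py 2.5
```

```text
[575.7 205.6  68.7] [-0.3  0.2 -0.2]
[575.7 205.6  68.4] [-1.   0.3  0.5]
[575.7 205.6  68.1] [0.6 0.4 0.6]
[575.7 205.6  67.8] [-0.2 -0.   0. ]
[575.7 205.6  67.5] [-0.   0.2 -0.5]
[575.7 205.6  67.2] [-0.4  0.4 -1. ]
[575.7 205.6  66.9] [-0.6  0.2 -0.4]
[575.7 205.6  66.6] [ 0.1 -0.2 -0. ]
[575.8 205.6  66.4] [-0.   0.2  0.5]
[575.7 205.6  66. ] [ 0.9 -0.5 -0.9]
```

```bash

python3 -m crank '[[0,0,0.03,0,0],[0,0,0.03,0,0]]' >/dev/null && python3 chk.py 2.5 &&
python3 -m crank '[[0,0,0.03,0,0],[0,0,0.03,0,0]]' >/dev/null && python3 chk.py 2.5 &&
python3 -m crank '[[0,0,0.03,0,0],[0,0,0.03,0,0]]' >/dev/null && python3 chk.py 2.5 &&
python3 -m crank '[[0,0,0.03,0,0],[0,0,0.03,0,0]]' >/dev/null && python3 chk.py 2.5 &&
python3 -m crank '[[0,0,0.03,0,0],[0,0,0.03,0,0]]' >/dev/null && python3 chk.py 2.5 &&
python3 -m crank '[[0,0,0.03,0,0],[0,0,0.03,0,0]]' >/dev/null && python3 chk.py 2.5 &&
python3 -m crank '[[0,0,0.03,0,0],[0,0,0.03,0,0]]' >/dev/null && python3 chk.py 2.5 &&
python3 -m crank '[[0,0,0.03,0,0],[0,0,0.03,0,0]]' >/dev/null && python3 chk.py 2.5 &&
python3 -m crank '[[0,0,0.03,0,0],[0,0,0.03,0,0]]' >/dev/null && python3 chk.py 2.5 &&
python3 -m crank '[[0,0,0.03,0,0],[0,0,0.03,0,0]]' >/dev/null && python3 chk.py 2.5
python3 - <<'E'
from h import *
im,D,K,W=take('side','side2')
s=sense();print(s['joint_pos'],s['joint_efforts'],s['ft_force'],s['tool_pos'])
u,v=280,203;c=im[v-45:v+45,u-60:u+60,::-1];cv2.imwrite('pics/side2c.png',cv2.resize(c,None,fx=6,fy=6))
E
```

```text
[575.7 205.6  65.7] [ 1.1  0.  -0.7]
[575.8 205.6  65.5] [-0.   0.4  0.3]
[575.7 205.6  65.1] [-0.1 -0.7  0.2]
[575.7 205.7  64.8] [-0.3 -0.7  0.2]
[575.7 205.6  64.5] [-0.2 -0.5 -0.2]
[575.7 205.6  64.2] [0.7 0.8 0.2]
[575.7 205.6  63.9] [-0.3 -0.1  1. ]
[575.7 205.6  63.6] [ 0.8 -0.1  0.3]
[575.7 205.6  63.3] [ 0.2 -0.1 -0.9]
[575.7 205.6  63. ] [-0.8  0.5  0.4]
[ 1.48508831e+01  1.68079922e+01  9.23587925e+01 -1.16090807e-03
  7.08359083e+01  1.10648215e+02] [-3.94038889e-04 -6.09804010e+01 -4.57708097e+01 -2.29041207e-04
 -3.75534888e-03 -1.73602018e-05] [0.56152454 0.83444481 0.88103321] [575.74143501 205.62665756  63.05462218]
```

View pics/side2c.png

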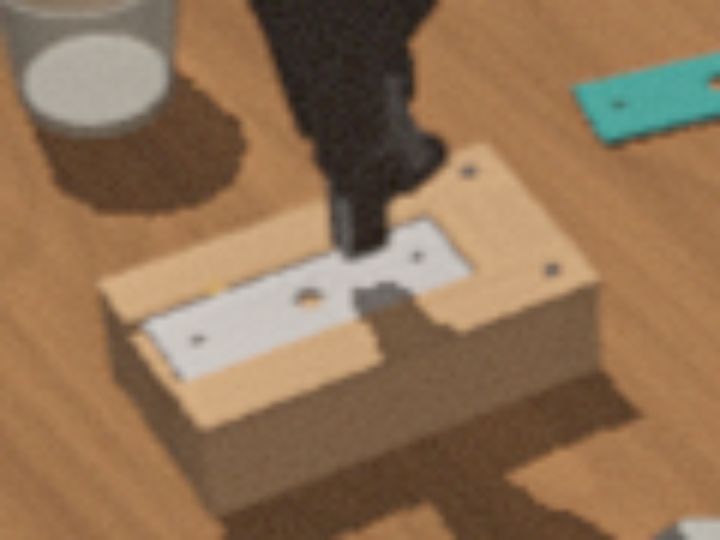

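The side crop shows the tips at (360,250) and the shadow's start at (375,290), so a gap of several mm remains. I'll measure the actual tip position from the wrist depth.

```bash
python3 - <<'E'
from h import *
z=np.load('pics/wrist1.npz');D,K,W=[z[k] for k in('D','K','W')]
p=cloud(K,W,D)
for v in range(292,345,6): print(v,[ (round(float(p[v,u,0]-575.9),1),round(float(p[v,u,2]-227.4),1)) for u in (304,312,325)])
z=np.load('pics/side2.npz');D,K,W=[z[k] for k in('D','K','W')]; p=cloud(K,W,D)
for v in range(190,208,2): print(v,[p[v,u].round(0).tolist() for u in (277,280,283)])
E
```

```text
292 [(-75.9, -178.9), (-76.3, -178.3), (-77.0, -177.7)]
298 [(11.3, 10.0), (10.9, 9.8), (10.0, 8.9)]
304 [(11.2, 14.5), (10.6, 13.9), (10.0, 13.6)]
310 [(11.0, 18.3), (10.7, 18.3), (10.4, 18.6)]
316 [(10.8, 22.1), (10.7, 22.4), (10.0, 22.0)]
322 [(10.9, 26.3), (10.8, 26.4), (9.9, 25.6)]
328 [(10.5, 29.2), (11.1, 30.7), (10.1, 29.6)]
334 [(10.5, 32.7), (10.3, 32.9), (10.7, 34.1)]
340 [(11.2, 37.2), (10.3, 36.1), (10.1, 36.4)]
190 [[564.0, 193.0, 107.0], [561.0, 175.0, 121.0], [560.0, 158.0, 133.0]]
192 [[563.0, 193.0, 101.0], [559.0, 172.0, 118.0], [569.0, 175.0, 110.0]]
194 [[565.0, 198.0, 90.0], [569.0, 189.0, 95.0], [576.0, 188.0, 92.0]]
196 [[566.0, 199.0, 83.0], [568.0, 188.0, 90.0], [577.0, 189.0, 84.0]]
198 [[564.0, 196.0, 79.0], [570.0, 192.0, 79.0], [576.0, 188.0, 79.0]]
200 [[564.0, 198.0, 72.0], [567.0, 188.0, 78.0], [589.0, 211.0, 50.0]]
202 [[572.0, 212.0, 51.0], [580.0, 210.0, 48.0], [585.0, 204.0, 50.0]]
204 [[570.0, 210.0, 47.0], [577.0, 206.0, 46.0], [582.0, 201.0, 47.0]]
206 [[566.0, 203.0, 48.0], [572.0, 198.0, 48.0], [579.0, 196.0, 45.0]]
```

```bash
python3 - <<'E'
from h import *
z=np.load('pics/wrist0.npz');D,K,W=[z[k] for k in('D','K','W')]
p=cloud(K,W,D)-np.array([599.4,0.1,226.5])
for u in (130,150,165,180,188,445,455,470,485): print(u,[(v,p[v,u].round(0).tolist()) for v in (320,335,350,370,390) if abs(p[v,u,2])<120])
E
python3 -m crank '[[0,0,0.2,0,0],[0,0,0.4,0,0],[0,0,0.6,0,0],[0,0,0.8,0,0],[0,0,1.0,0,0],[0,0,1.2,0,0],[0,0,1.4,0,0],[0,0,1.6,0,0],[0,0,1.6,0,0],[0,0,1.6,0,0]]'
python3 - <<'E'
from h import *
im,D,K,W=take('side','side3'); p=cloud(K,W,D)
for v in range(196,214,2): print(v,[p[v,u].round(0).tolist() for u in (277,280,283)])
E
```

```text
130 [(350, [-55.0, 7.0, 37.0]), (370, [-48.0, 11.0, 51.0]), (390, [-44.0, 12.0, 61.0])]
150 [(335, [-49.0, 11.0, 35.0]), (350, [-46.0, 11.0, 43.0]), (370, [-43.0, 11.0, 52.0]), (390, [-43.0, 6.0, 53.0])]
165 [(320, [-48.0, 11.0, 25.0]), (335, [-45.0, 10.0, 34.0]), (350, [-43.0, 9.0, 40.0]), (370, [-43.0, 4.0, 41.0]), (390, [-43.0, -1.0, 43.0])]
180 [(320, [-43.0, 11.0, 25.0]), (335, [-43.0, 7.0, 28.0]), (350, [-43.0, 2.0, 28.0]), (370, [-43.0, -5.0, 30.0]), (390, [-44.0, -11.0, 31.0])]
188 [(320, [-44.0, 6.0, 17.0]), (335, [-44.0, 1.0, 18.0]), (350, [-43.0, -3.0, 20.0]), (370, [-43.0, -10.0, 23.0])]
445 [(320, [42.0, 9.0, 22.0]), (335, [42.0, 4.0, 22.0]), (350, [42.0, -1.0, 23.0])]
455 [(320, [44.0, 11.0, 25.0]), (335, [42.0, 9.0, 31.0]), (350, [42.0, 5.0, 33.0]), (370, [42.0, -1.0, 35.0]), (390, [42.0, -7.0, 37.0])]
470 [(335, [46.0, 10.0, 34.0]), (350, [43.0, 10.0, 41.0]), (370, [43.0, 6.0, 45.0]), (390, [42.0, 1.0, 47.0])]
485 [(335, [53.0, 7.0, 28.0]), (350, [47.0, 11.0, 42.0]), (370, [44.0, 10.0, 50.0]), (390, [43.0, 7.0, 54.0])]
time: 13.1
tool_pos: [575.7, 205.6, 47.0]
tcp_rot: [180.0, 0.0, -5.8]
ft_force: [-0.0, 0.6, 0.3]
finger_gap: 0.1
grip_force: 0.0
196 [[565.0, 198.0, 84.0], [559.0, 174.0, 104.0], [559.0, 159.0, 114.0]]
198 [[562.0, 193.0, 83.0], [567.0, 188.0, 84.0], [578.0, 192.0, 75.0]]
200 [[565.0, 199.0, 70.0], [568.0, 190.0, 75.0], [576.0, 190.0, 71.0]]
202 [[567.0, 204.0, 59.0], [567.0, 189.0, 70.0], [577.0, 191.0, 63.0]]
204 [[565.0, 200.0, 56.0], [569.0, 192.0, 60.0], [577.0, 191.0, 57.0]]
206 [[565.0, 200.0, 50.0], [570.0, 195.0, 51.0], [577.0, 193.0, 49.0]]
208 [[562.0, 196.0, 48.0], [569.0, 193.0, 47.0], [573.0, 187.0, 49.0]]
210 [[558.0, 189.0, 49.0], [564.0, 185.0, 48.0], [570.0, 182.0, 48.0]]
212 [[555.0, 185.0, 47.0], [558.0, 177.0, 51.0], [565.0, 173.0, 50.0]]
```

The tips really stand about 9 mm behind the reported TCP, so the nominal 22 mm ahead is off by about 31 mm. Contact should come near TCP z = 41, and I'll use the measured offset from here.

```bash

python3 -m crank '[[0,0,0.1,0,0],[0,0,0.2,0,0],[0,0,0.3,0,0],[0,0,0.3,0,0]]' >/dev/null && python3 chk.py 2.5 &&
python3 -m crank '[[0,0,0.03,0,0],[0,0,0.03,0,0]]' >/dev/null && python3 chk.py 2.5 &&
python3 -m crank '[[0,0,0.03,0,0],[0,0,0.03,0,0]]' >/dev/null && python3 chk.py 2.5 &&
python3 -m crank '[[0,0,0.03,0,0],[0,0,0.03,0,0]]' >/dev/null && python3 chk.py 2.5 &&
python3 -m crank '[[0,0,0.03,0,0],[0,0,0.03,0,0]]' >/dev/null && python3 chk.py 2.5 &&
python3 -m crank '[[0,0,0.03,0,0],[0,0,0.03,0,0]]' >/dev/null && python3 chk.py 2.5 &&
python3 -m crank '[[0,0,0.03,0,0],[0,0,0.03,0,0]]' >/dev/null && python3 chk.py 2.5 &&
python3 -m crank '[[0,0,0.03,0,0],[0,0,0.03,0,0]]' >/dev/null && python3 chk.py 2.5 &&
python3 -m crank '[[0,0,0.03,0,0],[0,0,0.03,0,0]]' >/dev/null && python3 chk.py 2.5 &&
python3 -m crank '[[0,0,0.03,0,0],[0,0,0.03,0,0]]' >/dev/null && python3 chk.py 2.5 &&
python3 -m crank '[[0,0,0.03,0,0],[0,0,0.03,0,0]]' >/dev/null && python3 chk.py 2.5
```

```text
[576.8 205.9  46.3] [-4.4 -0.5 13.6]
```

```bash
python3 chk.py 9;python3 -m crank '[[0,0,-0.05,0,0],[0,0,-0.05,0,0]]'
```

```text
[576.8 205.9  46.3] [-4.4 -0.5 13.6]
time: 13.75
tool_pos: [576.8, 206.0, 46.4]
tcp_rot: [-180.0, -0.1, -5.8]
ft_force: [-1.9, 0.2, 9.9]
finger_gap: 0.2
grip_force: 4.5
```

```bash
python3 -m crank '[[-0.1,0,0,0,0],[-0.2,0,0,0,0],[-0.3,0,0,0,0],[-0.4,0,0,0,0],[-0.5,0,0,0,0],[-0.6,0,0,0,0],[-0.7,0,0,0,0],[-0.8,0,0,0,0],[-0.9,0,0,0,0],[-1.0,0,0,0,0],[-1.0,0,0,0,0]]'
python3 - <<'E'
from h import *
im,D,K,W=take('wrist','wrist2'); 
P=onplane(K,W,[(317.5,233)],50);print(P)
g=cv2.cvtColor(im,cv2.COLOR_RGB2HSV);cv2.imwrite('pics/wrist2.png',im[...,::-1])
E
```

```text
time: 14.85
tool_pos: [567.6, 206.8, 46.4]
tcp_rot: [-179.9, -0.2, -5.8]
ft_force: [1.2, -1.9, 5.8]
finger_gap: 0.1
grip_force: 3.0
[[600.10012343 202.21885928  50.        ]]
```

View pics/wrist2.png

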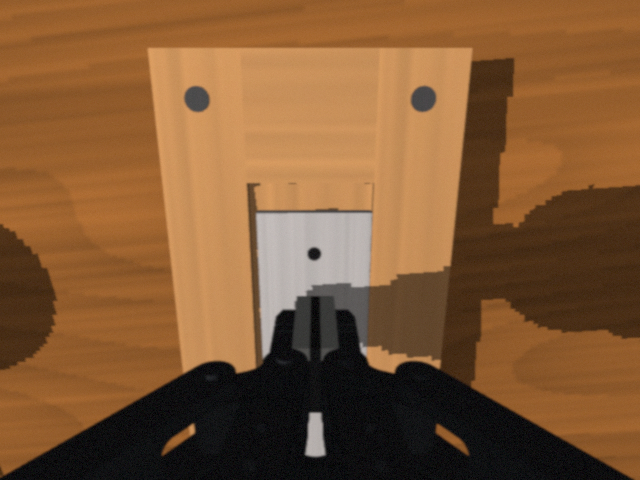

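The strap's rear end is at row 211 and the pocket's end at row 183. The rear mark is at (314,253), so the strap has probably moved.

```bash
python3 - <<'E'
from h import *
z=np.load('pics/wrist2.npz');K,W=z['K'],z['W']
P=onplane(K,W,[(314.5,253.5),(314,211),(314,184)],50).round(1);print(P.tolist())
E
```

```text
[[592.6, 204.0, 50.0], [608.1, 202.6, 50.0], [617.5, 201.7, 50.0]]
```

```bash
python3 -m crank '[[0,0,0.05,0,0],[-0.1,0,0.05,0,0],[-0.2,0,0.05,0,0],[-0.3,0,0.05,0,0],[-0.4,0,0.05,0,0],[-0.5,0,0.05,0,0],[-0.6,0,0.05,0,0],[-0.7,0,0.05,0,0],[-0.8,0,0.05,0,0],[-0.9,0,0.05,0,0],[-1.0,0,0.05,0,0],[-1.1,0,0.05,0,0],[-1.2,0,0.05,0,0],[-1.3,0,0.05,0,0],[-1.4,0,0.05,0,0],[-1.5,0,0.05,0,0]]'
python3 - <<'E'
from h import *
im,D,K,W=take('wrist','wrist3'); g=cv2.cvtColor(im,cv2.COLOR_RGB2GRAY)
h=cv2.cvtColor(im,cv2.COLOR_RGB2HSV)
m=((g<60)).astype(np.uint8); n,l,st,c=cv2.connectedComponentsWithStats(m[190:330,265:365])
for i in range(1,n):
    if 40<st[i,4]<400: uv=c[i]+[265,190]; print(st[i],uv,onplane(K,W,[uv],50).round(1))
E
```

```text
time: 16.5
tool_pos: [553.4, 208.3, 46.4]
tcp_rot: [-179.9, -0.3, -5.8]
ft_force: [3.7, -2.9, 6.6]
finger_gap: 0.1
grip_force: 3.6
[44 58 11 11 95] [313.82105263 253.35789474] [[578.4 205.8  50. ]]
```

```bash
python3 -m crank '[[-0.1,0,0.02,0,0],[-0.2,0,0.02,0,0],[-0.3,0,0.02,0,0],[-0.4,0,0.02,0,0],[-0.5,0,0.02,0,0],[-0.6,0,0.02,0,0],[-0.7,0,0.02,0,0],[-0.8,0,0.02,0,0],[-0.9,0,0.02,0,0],[-1.0,0,0.02,0,0],[-1.1,0,0.02,0,0],[-1.2,0,0.02,0,0],[-1.3,0,0.02,0,0],[-1.4,0,0.02,0,0],[-1.5,0,0.02,0,0],[-1.6,0,0.02,0,0],[-1.75,0,0.02,0,0],[-1.75,0,0.02,0,0],[-1.75,0,0.02,0,0]]'
python3 - <<'E'
from h import *
im,D,K,W=take('wrist','wrist4'); g=cv2.cvtColor(im,cv2.COLOR_RGB2GRAY)
m=((g<60)).astype(np.uint8); n,l,st,c=cv2.connectedComponentsWithStats(m[190:330,265:365])
for i in range(1,n):
    if 40<st[i,4]<400: uv=c[i]+[265,190]; print(st[i],uv,onplane(K,W,[uv],50).round(1))
E
```

```text
time: 18.45
tool_pos: [536.0, 210.1, 46.3]
tcp_rot: [-179.9, -0.3, -5.8]
ft_force: [2.1, -1.6, 9.9]
finger_gap: 0.2
grip_force: 4.6
[44 58 11 11 95] [313.77894737 253.28421053] [[561.1 207.6  50. ]]
```

```bash
python3 -m crank '[[0.05,0,-0.1,0,0],[0.05,0,-0.3,0,0],[0.05,0,-0.8,0,0],[0,0,-2,0,0],[0,0,-4,0,0],[-1,0,-7,0,0],[-3,0,-10,0,5],[-5,0,-13,0,8.5],[-6.5,0,-15,0,8.5],[-7.2,0,-16,0,8.5],[-7.2,0,-16,0,8.5],[-7.2,0,-16,0,8.5],[-7.2,0,-16,0,8.5],[-7.2,0,-16,0,8.5]]'
python3 - <<'E'
from h import *
take('wrist','wrist5')
E
```

```text
time: 19.9
tool_pos: [461.5, 216.8, 202.3]
tcp_rot: [179.9, 0.1, -5.8]
ft_force: [-0.4, 0.2, -0.7]
finger_gap: 84.8
grip_force: 0.0
```

View pics/wrist5.png

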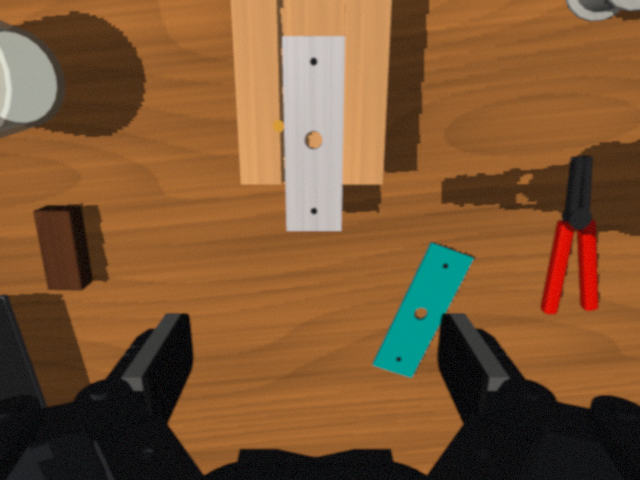

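The strap overhangs the jig, whose edge is at row 184. Its front end is at row 231, the hole at (314,140) and the marks at (313,62) and (314,211). A teal strap lies on the bench at (420,312), below the grasp area.

```bash
python3 - <<'E'
from h import *
s=sense();z=np.load('pics/wrist5.npz');K,W,D=z['K'],z['W'],z['D']
P=onplane(K,W,[(314.3,140),(313.6,61.5),(313.8,211),(314,231),(240,184),(384,184)],50);print(P.round(1).tolist())
d=P[1]-P[2];print(np.degrees(np.arctan2(d[1],d[0])),np.linalg.norm(d), s['tool_pos'])
p=cloud(K,W,D)-s['tool_pos']
Rt=R.from_euler('xyz',s['tcp_rot'],degrees=True).as_matrix()
q=p@Rt
for u in (183,187,190,443,447): print(u,[(v,q[v,u].round(0).tolist()) for v in range(315,345,5) if abs(q[v,u,2])<120])
print('teal',onplane(K,W,[(434,243),(474,256),(375,365),(412,377)],4).round(0).tolist())
E
```

```text
[[510.7, 211.7, 50.0], [560.3, 207.0, 50.0], [460.9, 217.1, 50.0], [445.8, 218.6, 50.0], [485.8, 266.9, 50.0], [475.4, 165.9, 50.0]]
-5.82547855105433 99.98074219583879 [461.61832182 216.83197382 202.52692779]
183 [(315, [10.0, -43.0, -20.0]), (320, [9.0, -42.0, -23.0]), (325, [7.0, -42.0, -22.0]), (330, [6.0, -42.0, -23.0]), (335, [5.0, -42.0, -24.0]), (340, [3.0, -42.0, -25.0])]
187 [(315, [9.0, -42.0, -19.0]), (320, [8.0, -42.0, -19.0]), (325, [6.0, -42.0, -20.0]), (330, [4.0, -42.0, -20.0]), (335, [2.0, -42.0, -20.0]), (340, [1.0, -42.0, -21.0])]
190 [(330, [3.0, -42.0, -18.0]), (335, [1.0, -42.0, -17.0]), (340, [-2.0, -43.0, -17.0])]
443 [(315, [9.0, 43.0, -20.0]), (320, [8.0, 42.0, -21.0]), (325, [6.0, 43.0, -20.0]), (330, [5.0, 43.0, -21.0]), (335, [3.0, 43.0, -21.0]), (340, [1.0, 43.0, -21.0])]
447 [(315, [11.0, 43.0, -22.0]), (320, [10.0, 43.0, -23.0]), (325, [8.0, 43.0, -24.0]), (330, [6.0, 43.0, -24.0]), (335, [5.0, 43.0, -25.0]), (340, [4.0, 43.0, -26.0])]
teal [[410.0, 120.0, 4.0], [395.0, 86.0, 4.0], [294.0, 177.0, 4.0], [277.0, 143.0, 4.0]]
```

```bash
python3 -m crank '[[0,0,3,0,8.5],[0,0,6,0,8.5],[0,0,9,0,8.5],[0,0,12,0,8.5],[0,0,14,0,8.5],[0,0,16,0,8.5],[0,0,17,0,8.5],[0,0,17.7,0,8.5],[0,0,17.7,0,8.5],[0,0,17.7,0,8.5]]' 40
python3 - <<'E'
from h import *
im,D,K,W=take('side','side4')
M=np.linalg.inv(W);q=K@(M@np.array([470,215,50,1]))[:3];u,v=(q[:2]/q[2]).astype(int)
cv2.imwrite('pics/side4c.png',cv2.resize(im[v-45:v+45,u-60:u+60,::-1],None,fx=6,fy=6))
E
```

```text
time: 20.95
tool_pos: [462.5, 217.4, 27.6]
tcp_rot: [-180.0, -0.1, -5.8]
ft_force: [0.3, -0.1, -0.3]
finger_gap: 85.3
grip_force: 0.0
```

View pics/side4c.png

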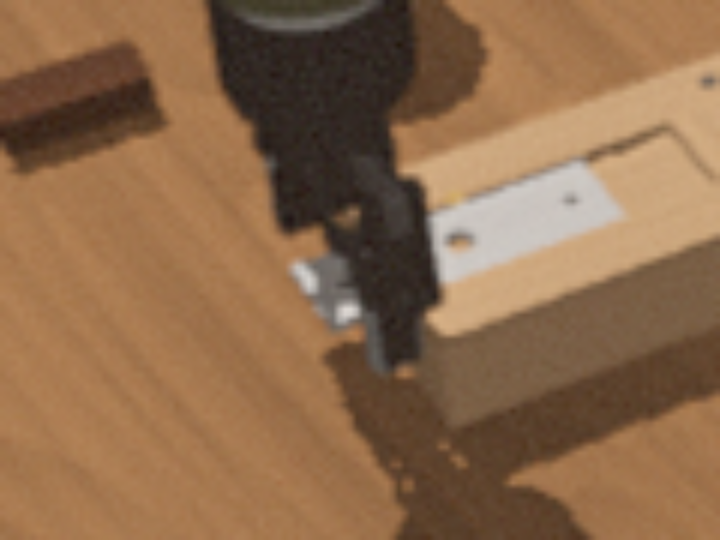

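The side crop shows the fingers either side of the overhanging end and in front of the jig's edge, which is what the grip needs.

```bash
python3 -m crank '[[0,0,0,0,7],[0,0,0,0,6],[0,0,0,0,5],[0,0,0,0,4.6],[0,0,0,0,4.4],[0,0,0,0,4.2],[0,0,0,0,4.0],[0,0,0,0,3.8],[0,0,0,0,3.6],[0,0,0,0,3.6],[0,0,0,0,3.6]]' 40
```

```text
time: 22.1
tool_pos: [461.9, 217.5, 27.1]
tcp_rot: [-180.0, -0.0, -5.8]
ft_force: [-0.9, 4.4, 2.7]
finger_gap: 38.5
grip_force: 40.0
```

```bash
python3 -m crank '[[0,0,0,0,3.4],[0,0,0,0,3.4],[0,0,-0.1,0,3.4],[0,0,-0.3,0,3.4],[0,0,-0.6,0,3.4],[0,0,-1,0,3.4],[0,0,-1.5,0,3.4],[0,0,-2.2,0,3.4],[0,0,-3.2,0,3.4],[0,0,-4.5,0,3.4],[0,0,-6,0,3.4],[0,0,-7,0,3.4],[0,0,-8,0,3.4],[0,0,-8,0,3.4],[0,0,-8,0,3.4],[0,0,-8,0,3.4]]' 60
python3 - <<'E'
from h import *
take('wrist','wrist6')
E
```

```text
time: 23.7
tool_pos: [461.3, 217.0, 106.1]
tcp_rot: [180.0, 0.1, -5.8]
ft_force: [0.3, -0.4, -0.6]
finger_gap: 37.8
grip_force: 60.7
```

View pics/wrist6.png

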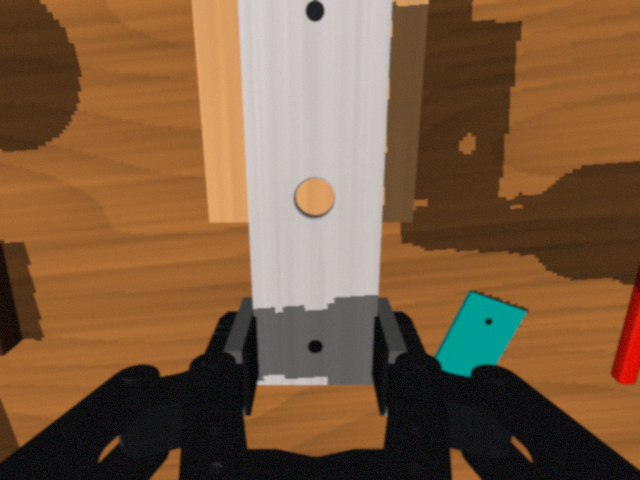

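The strap is held level between the pads, with its hole at (315,197) and the marks at (315,11) and (315,346).

```bash
cat > hold.py <<'E'
import sys
from h import *
def hold(fn,uv):
    z=np.load(fn);K,W,D=z['K'],z['W'],z['D']
    C=np.array(calibration('wrist')['tool_from_camera'])
    I=np.eye(4);q=cloud(K,C,D)   # tool frame
    a=q[20:290,262:375].reshape(-1,3); a=a[abs(a[:,2]-np.median(a[:,2]))<12]
    A=np.c_[a[:,:2],np.ones(len(a))]; k=np.linalg.lstsq(A,a[:,2],rcond=None)[0]
    for _ in range(3):
        r=a[:,2]-A@k; g=abs(r)<3; k=np.linalg.lstsq(A[g],a[g,2],rcond=None)[0]
    print('plane z=',k.round(4),'tilt deg',np.degrees(k[:2]).round(2))
    for p in uv:
        d=C[:3,:3]@np.linalg.inv(K)@np.array([*p,1.]);o=C[:3,3]
        t=(k[2]+k[0]*o[0]+k[1]*o[1]-o[2])/(d[2]-k[0]*d[0]-k[1]*d[1]); print(p,(o+t*d).round(2))
if __name__=='__main__': hold('pics/wrist6.npz',[(315,197),(315.5,11),(315.5,346.5)])
E
python3 hold.py
```

```text
plane z= [ 4.7000e-03 -1.4000e-03 -2.2326e+01] tilt deg [ 0.27 -0.08]
(315, 197) [ 49.88   0.36 -22.09]
(315.5, 11) [ 99.39   0.52 -21.86]
(315.5, 346.5) [ -0.72   0.5  -22.33]
```

```bash
python3 -m crank '[[0.1,0.3,-0.8,0,3.4],[0.3,1,-2,0,3.4],[0.6,2.2,-3.5,0,3.4],[1,4,-5,0,3.4],[1.6,6.2,-6,0,3.4],[2.2,8.6,-6,0,3.4],[2.8,11.2,-6,0,3.4],[3.5,14,-6,0,3.4],[4.2,16.8,-6,0,3.4],[4.9,19.6,-6,0,3.4],[5.6,22.4,-6,0,3.4],[6.2,25,-6,0,3.4],[6.8,27.4,-6,0,3.4],[7.3,29.6,-6,0,3.4],[7.6,31.4,-6,0,3.4],[7.9,32.6,-6,0,3.4],[8,33.2,-6,0,3.4],[8,33.5,-6,0,3.4],[8,33.5,-6,0,3.4],[8,33.5,-6,0,3.4]]'
python3 - <<'E'
from h import *
take('wrist','wrist7')
E
```

```text
time: 25.75
tool_pos: [507.5, -123.6, 166.9]
tcp_rot: [-180.0, 0.0, -5.8]
ft_force: [-0.7, 0.9, -1.1]
finger_gap: 38.1
grip_force: 60.7
```

View pics/wrist7.png

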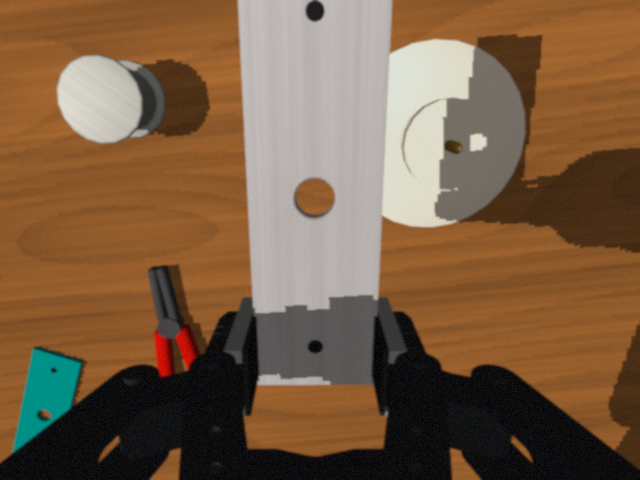

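The stud is at about (453,146), with its foot near (446,144) and its tip near (460,148). The hole is unchanged at (315,197), so the strap has not slipped.

```bash
python3 - <<'E'
from h import *
z=np.load('pics/wrist7.npz');K,W,D,im=z['K'],z['W'],z['D'],z['im']
h=cv2.cvtColor(im,cv2.COLOR_RGB2HSV)[130:165,430:480]
v,u=np.nonzero(h[...,1]>110); print(len(u),u.min()+430,u.max()+430)
c=np.array([u.mean()+430,v.mean()+130]);print(c,onplane(K,W,[c],54))
for lo,hi,zz in((0,20,45.),(80,100,63.)):
    a,b=np.percentile(u,[lo,hi]);g=(u>=a)&(u<=b);print(zz,onplane(K,W,[(u[g].mean()+430,v[g].mean()+130)],zz))
p=cloud(K,W,D)[20:240,395:540].reshape(-1,3)
b=p[abs(p[:,2]-45)<4];print('boss',cv2.minEnclosingCircle(b[:,:2].astype(np.float32)))
f=p[(abs(p[:,2]-10)<4)];f=f[np.hypot(*(f[:,:2]-[548,-209]).T)<75][:,:2]
# fit circle to outer rim on visible side
d=f-[548,-209];r=np.hypot(*d.T);e=[];an=np.degrees(np.arctan2(d[:,1],d[:,0]))
for t in range(-180,180,6):
    g=(an>=t)&(an<t+6)
    if g.sum()>5:
        i=np.argmax(r*g); e.append(f[i])
e=np.array(e);s=np.hypot(*(e-[548,-209]).T);e=e[s>58]
A=np.c_[2*e,np.ones(len(e))];k=np.linalg.lstsq(A,(e**2).sum(1),rcond=None)[0];print('foot circ',k[:2],np.sqrt(k[2]+k[0]**2+k[1]**2),len(e))
s=sense();Rt=R.from_euler('xyz',s['tcp_rot'],degrees=True).as_matrix()
print('hole world',s['tool_pos']+Rt@[49.9,.4,-22.1],s['tool_pos'])
E
```

```text
152 445 461
[453.07236842 146.36184211] [[ 548.73535276 -210.80587646   54.        ]]
45.0 [[ 548.56504388 -210.09072423   45.        ]]
63.0 [[ 549.10414261 -211.21707878   63.        ]]
boss ((548.313232421875, -210.7019805908203), 28.23326873779297)
foot circ [ 548.70226541 -210.66507704] 64.01669787387632 39
hole world [ 557.1641329  -128.90071475  188.97827132] [ 507.55256875 -123.49628987  166.88608051]
```

```bash
python3 -m crank '[[0,0.4,0,0,3.4],[0,1.4,0,0,3.4],[0,3,0,0,3.4],[0,4.8,0,0,3.4],[0,6.4,1,0,3.4],[0,7.5,2.5,0,3.4],[0,8.1,4.5,0,3.4],[0,8.22,6.5,0,3.4],[0,8.22,8.5,0,3.4],[0,8.22,9.8,0,3.4],[0,8.22,10.6,0,3.4],[0,8.22,10.9,0,3.4],[0,8.22,10.9,0,3.4],[0,8.22,10.9,0,3.4],[0,8.22,10.9,0,3.4]]'
python3 - <<'E'
from h import *
im,D,K,W=take('wrist','wrist8'); s=sense()
Rt=R.from_euler('xyz',s['tcp_rot'],degrees=True).as_matrix()
print('hole world',s['tool_pos']+Rt@[49.9,.4,-22.1],s['ft_force'])
M=np.linalg.inv(W);q=K@(M@np.array([548.7,-210.7,63,1]))[:3];print('stud tip expected',q[:2]/q[2])
c=im[157:237,265:365,::-1];cv2.imwrite('pics/w8c.png',cv2.resize(c,None,fx=6,fy=6,interpolation=cv2.INTER_CUBIC))
E
```

```text
time: 27.3
tool_pos: [500.1, -206.3, 58.9]
tcp_rot: [180.0, -0.1, -5.8]
ft_force: [0.4, -0.7, -1.3]
finger_gap: 38.0
grip_force: 60.7
hole world [ 549.5379577  -211.65199682   81.04444858] [ 0.57896398  0.68659617 -1.07895355]
stud tip expected [312.47060725 187.93858942]
```

View pics/w8c.png

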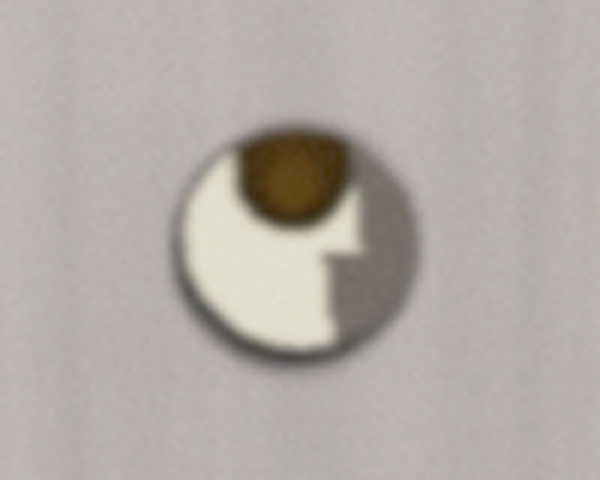

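The crop through the hole shows the stud tip at about (314,187) in full-image pixels, against the expected (312.5,188). The alignment is within about 0.6 mm, so I'll descend.

```bash
python3 -m crank '[[0,0,0,0,3.4],[0,0,0,0,3.4],[0,0,0,0,3.4]]'
python3 - <<'E'
from h import *
s=sense();Rt=R.from_euler('xyz',s['tcp_rot'],degrees=True).as_matrix()
im,D,K,W=take('wrist','wrist9')
print('hole world',s['tool_pos']+Rt@[49.9,.4,-22.1],s['tool_pos'])
h=cv2.cvtColor(im,cv2.COLOR_RGB2HSV)[170:222,290:342]
v,u=np.nonzero((h[...,1]>130)&(h[...,2]<190));print(len(u),u.mean()+290,v.mean()+170)
M=np.linalg.inv(W);q=K@(M@np.array([548.7,-210.7,63,1]))[:3];print('tip exp',q[:2]/q[2], u.min()+290,u.max()+290,v.min()+170,v.max()+170)
E
```

```text
time: 27.65
tool_pos: [499.3, -206.0, 58.0]
tcp_rot: [180.0, -0.0, -5.8]
ft_force: [-0.4, -0.1, -0.6]
finger_gap: 37.6
grip_force: 60.7
hole world [ 548.92904642 -211.41273266   80.1203184 ] [ 499.32826405 -205.97517799   58.01205325]
166 314.421686746988 185.210843373494
tip exp [313.04314816 186.3613531 ] 307 322 180 191
```

```bash
python3 -m crank '[[0,0,0.3,0,3.4],[0,0,0.6,0,3.4],[0,0,0.9,0,3.4],[0,0,1.2,0,3.4],[0,0,1.5,0,3.4],[0,0,1.8,0,3.4],[0,0,2,0,3.4],[0,0,2,0,3.4],[0,0,2,0,3.4]]' && python3 chk.py 2.5 && python3 -m crank '[[0,0,0.15,0,3.4],[0,0,0.3,0,3.4],[0,0,0.45,0,3.4],[0,0,0.6,0,3.4],[0,0,0.7,0,3.4],[0,0,0.75,0,3.4],[0,0,0.75,0,3.4],[0,0,0.75,0,3.4],[0,0,0.75,0,3.4]]' && python3 chk.py 2.5
```

```text
time: 28.6
tool_pos: [499.3, -206.0, 37.9]
tcp_rot: [-180.0, 0.0, -5.8]
ft_force: [0.3, -0.2, -1.1]
finger_gap: 37.7
grip_force: 60.7
[ 499.3 -206.    37.9] [ 0.3 -0.2 -1.1]
time: 29.5
tool_pos: [499.3, -206.0, 30.5]
tcp_rot: [180.0, -0.0, -5.8]
ft_force: [-1.1, -0.1, -0.6]
finger_gap: 38.4
grip_force: 60.7
[ 499.3 -206.    30.5] [-1.1 -0.1 -0.6]
```

```bash

python3 -m crank '[[0,0,0.05,0,3.4],[0,0,0.1,0,3.4],[0,0,0.15,0,3.4],[0,0,0.15,0,3.4],[0,0,0.15,0,3.4]]' >/dev/null && python3 chk.py 1.8 &&
python3 -m crank '[[0,0,0.04,0,3.4],[0,0,0.04,0,3.4],[0,0,0.04,0,3.4]]' >/dev/null && python3 chk.py 1.8 &&
python3 -m crank '[[0,0,0.04,0,3.4],[0,0,0.04,0,3.4],[0,0,0.04,0,3.4]]' >/dev/null && python3 chk.py 1.8 &&
python3 -m crank '[[0,0,0.04,0,3.4],[0,0,0.04,0,3.4],[0,0,0.04,0,3.4]]' >/dev/null && python3 chk.py 1.8 &&
python3 -m crank '[[0,0,0.04,0,3.4],[0,0,0.04,0,3.4],[0,0,0.04,0,3.4]]' >/dev/null && python3 chk.py 1.8 &&
python3 -m crank '[[0,0,0.04,0,3.4],[0,0,0.04,0,3.4],[0,0,0.04,0,3.4]]' >/dev/null && python3 chk.py 1.8 &&
python3 -m crank '[[0,0,0.04,0,3.4],[0,0,0.04,0,3.4],[0,0,0.04,0,3.4]]' >/dev/null && python3 chk.py 1.8 &&
python3 -m crank '[[0,0,0.04,0,3.4],[0,0,0.04,0,3.4],[0,0,0.04,0,3.4]]' >/dev/null && python3 chk.py 1.8
```

```text
[ 499.3 -205.9   28.9] [-0.7  0.1 -0.2]
[ 499.3 -205.9   28.5] [-0.4  0.2 -0.9]
[ 499.3 -205.9   28.1] [-1.   0.1 -1. ]
[ 499.3 -205.9   27.7] [ 0.7 -0.3 -0. ]
[ 499.3 -206.    27.3] [-0.7 -0.1  0.1]
[ 499.3 -205.9   26.9] [-0.3  0.2 -0.3]
[ 499.3 -206.    26.5] [-0.1  0.2 -0.2]
[ 499.4 -206.    26.3] [-1.1  1.   1.5]
```

```bash
python3 -m crank '[[0,0,0,0,3.7],[0,0,0,0,3.9],[0,0,0,0,4.1],[0,0,0,0,4.4],[0,0,0,0,5],[0,0,0,0,6.5],[0,0,0,0,8.3],[0,0,0,0,8.3],[0,0,0,0,8.3],[0,0,-0.5,0,8.3],[0,0,-2,0,8.3],[0,0,-4,0,8.3],[0,0,-7,0,8.3],[0,0,-10,0,8.3],[0,0,-12,0,8.3],[0,0,-12,0,8.3],[0,0,-12,0,8.3],[0,0,-12,0,8.3]]' 20
python3 - <<'E'
from h import *
im,D,K,W=take('wrist','wrist10')
p=cloud(K,W,D);h=cv2.cvtColor(im,cv2.COLOR_RGB2HSV)
M=np.linalg.inv(W)
def px(P): q=K@(M@np.array([*P,1.]))[:3]; return (q[:2]/q[2]).round(1)
print('expected hole px',px((548.9,-211.3,49)),'ends',px((499,-206,49)),px((598.6,-216.4,49)))
q=p.reshape(-1,3);g=(abs(q[:,0]-549)<70)&(abs(q[:,1]+211)<30)&(abs(q[:,2]-49)<6)
a=q[g];A=np.c_[a[:,:2]-[549,-211],np.ones(len(a))];k=np.linalg.lstsq(A,a[:,2],rcond=None)[0];print('plane',k,len(a))
E
```

```text
time: 33.9
tool_pos: [498.6, -205.6, 145.2]
tcp_rot: [-180.0, 0.1, -5.8]
ft_force: [0.7, 0.0, -0.5]
finger_gap: 83.1
grip_force: 0.0
expected hole px [315.4 148.1] ends [315.1 233.7] [315.5  51.1]
plane [ 3.36516757e-04 -1.77364992e-03  4.83649365e+01] 18050
```

View pics/wrist10.png

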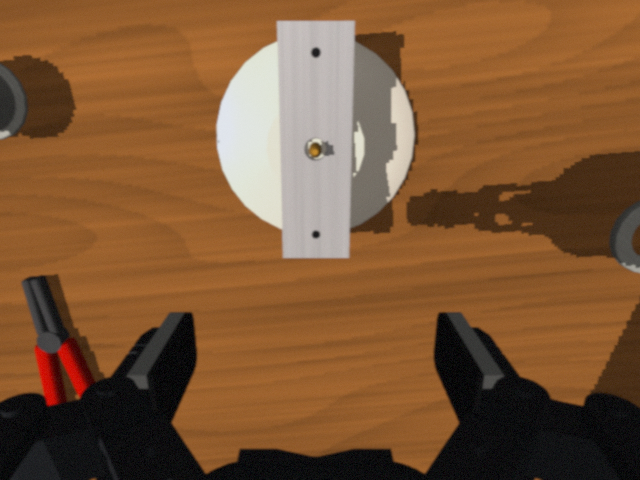

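The strap lies flat on the boss with the stud through its hole at (316,149), its top plane at 48.4 mm and level, and the gripper is clear.

```bash
python3 -c "from bench import hand_in; print(hand_in())"
```

```text
the job is handed in; nothing more can be done
None
```

The strap now lies flat on the lamp base with the stud through its middle hole, the gripper is clear, and the job is handed in (about 34 s used); no verdict came back.

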